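# Clamp a mug in the thumbwheel holder

## Task

Stand the loose handled mug upright on the holder's plate between the vee stop and the jaw, with its handle pointing out to the side, clear of both. Let go of it, then clamp it by rolling the thumbwheel with a fingertip, pressing only lightly, until the mug is seated in the vee and the sprung pad is pushed about halfway into its travel: never right home, because the mug is fragile. Move the jaw only by its wheel, never by pushing it, and leave the other things on the table where they are.

Things in the scene. Friction and masses are not known exactly. Their poses are not given: they have to be found in the camera images.
- holder: Mug holder fixed to the table, origin on the table: steel base 120 (x) by 270 (y) mm and over it, on rubber feet, a plywood plate 110 by 260 mm from y = -145 to +115 mm, its top 30 mm above the table. On the plate along y, from -y to +y: thumbwheel in a grey housing (48 x 62 mm, top 61 mm above the table), sliding jaw with sprung pad, vee stop (tops at most 63 mm above the table).
- wheel_top (a point): Topmost point of the dark ribbed thumbwheel at rest, 70 mm above the table. The wheel is 40 mm in diameter, 24 mm wide, axle along the holder's x, and stands only 9 mm out of its housing, so it cannot be pinched. The point's axes are the holder's. Rolling the wheel's top towards the holder's +y (towards the mug) closes the jaw; the other way opens it.
- wheel: The thumbwheel; origin mid-axle, turns about x, stays where left. The whole plate on its rubber feet gives downwards by 1 mm per 4 N, at most 5 mm. Turning needs a fingertip drag of about 1.5 N, rising to about 2.5 N as the pad is pressed, so press with about 4 to 9 N to roll without slipping; over 15 N is too hard. One radian moves the jaw 3.5 mm (20 mm of fingertip travel).
- jaw: Aluminium jaw block, 60 (x) by 18 (y) by 33 mm high, behind the pad. Origin on the plate's top, in the plane of the clamp face of the unpressed pad. It slides along the holder's +y when the wheel is rolled; full travel 31 mm. Must not be pushed by hand (over 3 N).
- pad_face (a point): Middle of the cork clamp face of the pad, 16.5 mm above the plate, facing the holder's +y. The pad (46 mm wide, 27 mm high, 10 mm thick) is carried on the jaw's front with an 8 mm gap behind it when not pressed.
- pad (a joint): How far the pad is pushed back towards the jaw, m: 0 free, 0.008 right home (gap shut). Spring 1.2 N per mm; halfway is 0.004.
- seat (a point): Point on the plate's top (30 mm above the table) where the mug's axis stands when seated against both faces of the vee stop; axes as the holder's. The stop is 33 mm high, about 65 mm wide, with two flat faces 32 degrees either side of +y. The jaw's opening at the start differs: with the mug seated, 6 to 13 mm are open between it and the free pad.
- mug_center (a point): Centre of the cream unglazed mug with a handle, on its axis half-way up (42.5 mm above its foot). 60 mm outer diameter, straight, 85 mm high, 5 mm wall, about 0.24 kg, open top, stands upright on the table. Handle on the mug's +y side, reaching 58 mm from the axis, 21 to 73 mm above the foot; so grip it across its x axis.
- mug: The same mug; origin at the centre of its foot, z up, handle on its +y side.
- tumbler_a: Bystander: cream cup without handle, 80 mm wide, 110 mm high.
- tumbler_b: Bystander: cream cup without handle, 80 mm wide, 110 mm high.
- bowl: Bystander: cream bowl, 130 mm wide, 55 mm high.
- sponge: Bystander: sponge block 90 by 60 by 30 mm.
- brush: Bystander: brush lying on the table.
- rib: Bystander: flat wooden rib 100 by 55 by 8 mm.
- slip_jar: Bystander: closed jar, 70 mm wide, 90 mm high.
Not all that is in view belongs to the job. Leave any purple or yellow look-alike of the mug alone.

How it is judged:
On the way, in this order (a step that is already met when the one before it is completed fails the run):
1. the mug stands upright on the plate between pad and vee, handle out to the side, let go (horizontal distance between mug and seat below 0.022 m and z of mug in the frame of seat below 0.004 m and angle between mug's own z axis and vertical below 0.1 rad and contact force between the fingers and mug below 0.1 N and angle between the y axis of mug and the x axis of holder, either way round below 0.5 rad), for 0.2 s.
2. the wheel is rolled under the fingertip while the pad presses the mug (value of joint pad above 0.001 m and contact force between the fingers and wheel above 1 N), for 0.05 s.
At the end, for the whole second after the job is handed in: The mug stands at rest and upright (within 0.08 rad) on the plate, its axis within 5 mm of the seat in the vee, its handle out to a side (within 0.5 rad of square to the clamp axis), and the pad is pushed back by 2 to 6 mm of its 8 mm; all released (value of joint pad between 0.002 and 0.006 m and horizontal distance between mug and seat below 0.005 m and z of mug in the frame of seat below 0.004 m and angle between mug's own z axis and vertical below 0.08 rad and angle between the y axis of mug and the x axis of holder, either way round below 0.5 rad and linear speed of mug below 0.01 m/s); the robot touches nothing.
It fails at once if the pad is pushed right home (mug crushed) (value of joint pad above 0.0075 m).
It fails at once if the wheel is pressed with more than 15 N (contact force between anything else and wheel above 15 N).
It fails at once if the jaw or pad is pushed by the robot (contact force between any of the fingers, the arm and jaw above 3 N).
It fails at once if the mug is tipped over (angle between mug's own z axis and vertical above 0.6 rad).
It fails at once if a bystander is displaced by more than 25 mm (distance of any of tumbler_a, tumbler_b, bowl, sponge, brush, rib, slip_jar from where it was at the start of the episode above 0.025 m).
It also fails if it takes over 72 s, if anything falls off the work surface, if the arm or the gripper's body presses on something with over 40 N, if the wrist force passes 120 N, or if a joint passes its speed limit or range.

## Robot

A 7-joint arm with a two-finger parallel gripper is mounted at the origin on the work surface. World frame = base frame: x ahead of the robot, y to its left, z up, the work surface at z = 0. Lengths are in m, angles in rad, forces in N, time in s.
With the tool pointing down it reaches from about 0.425 to 0.825 m from the base axis. Payload 3.6 kg.
Tool frame: the origin (TCP) lies midway between the tips of the shut fingers; the grasp point (between the pads) lies 19 mm behind it (ctrl.pinch_z is the distance from the TCP to the grasp point, in m); z points along the fingers, y is the line along which they close (so a half turn about z gives the same grasp; the last joint's range is limited). The gripper opens to 93 mm and grips with 3 to 60 N. Pads are 15 mm wide; open, the fingers measure 128 mm over their backs; the gripper's body (75 mm by 188 mm) begins 65 mm behind the grasp point.
Start: joints at [-1.349, 0.615, -0.013, 1.423, 0.008, 1.103, -0.04], TCP at [0.16, 0.63, 0.219] pointing down, gripper open.
Joint ranges: [-3.12, 3.12], [-0.3, 2.06], [-1.34, 1.32], [0.26, 2.42], [-1.36, 4.5], [0.01, 1.98], [-2.84, 2.84]. Speed limits (rad/s): [2.79, 2.79, 3.14, 3.14, 3.14, 3.14, 3.14].

## Interface

Orientations are given as [roll, pitch, yaw] about the fixed x, y, z axes, in that order (R = Rz(yaw) Ry(pitch) Rx(roll)).
In Python, from plant import ctrl, imaging, finder gives the robot as it stands. The module is installed in compiled form; this text tells all that it offers.
- The arm moves only by the tool servo_tool, never from a script. Its arguments are lists of equal length, an entry for each row: "grip": the closure in counts, from 0 (fully open) to 255 (shut); "offset": the shift along the tool's x, y, z in m, a list of three; "twist": the turn about the tool's z in rad. In form: {"grip": [grip, ...], "offset": [[tx, ty, tz], ...], "twist": [twist, ...]}. A call has 1 to 10 rows; each row shifts and turns the commanded pose from where the row before left it, along the tool's axes as they then stand; what a row does not reach is not made up. A row lasts 1/10 s, in which the tool goes at most 50 mm and 8.59 degrees, less where a joint would pass 70% of its speed; a pose out of reach is approached as far as the arm can. A call is refused whole if a number of a shift passes 0.05 or a number of a turn 0.15, either way. A call with a gripper value outside its range is refused whole. The fingers move at their own pace and stop on an object; "force" is the grip in N (left out, the last holds). Time passes only in rows, so rows that do not move let the fingers close. It gives the time, the measured TCP pose, the force, the opening and the grip force at its end, in the units of the state.
- ctrl.get_obs(): the state, without advancing time (a new reading comes with each control period).
- imaging.capture(name): name is "scene" or "top"; returns a dict with "image" (420x560x3 uint8, blue, green, red), "range_z" (420x560 float32, m along the optical axis (not along the pixel's ray), 0 where there is no reading), "fx", "fy", "cx", "cy" (pixels), "k1" (the pictures are not rectified: a ray, as slopes to the right and down, at radius r is drawn at 1 + k1 r^2 times it, then the intrinsics apply), "extrinsics" (4x4, takes a point from camera to world coordinates). Camera axes: x right, y down, z forward; pixel columns grow to the right and rows downward; lengths in m; the calibration is good to about 2 mm. A picture is of the moment at which its call begins.
- ctrl.sign_off(): hands the job in; it is judged then, once.
Trained networks look in a picture, given as the dict that the camera call returned (one of the last four; its "shot" number tells which), for a name from the list of things; names that differ only in an ending like _2 or _b are one class to them, and where a whole thing is asked for, a point or a joint stands for the part that bears it (a point fixed in the world has none). Each returns a list of dicts, best first, with "score" (0 to 1); they miss things now and then, are a little off and sometimes report something else, mostly with a low value. They report only what shows in the picture. A call takes as long as a camera call. They do not tell look-alikes from the thing itself.
- finder.boxes_of(query, picture): "bbox" ([left, top, right, bottom] in pixels, round what is visible of it).
- finder.outline_of(query, picture): "region" (420x560 bool, what is visible of it) and "bbox" ([left, top, right, bottom] in pixels, round what is visible of it).
The state is a dict: "t": time; "qpos": joint angles; "qd": joint speeds; "effort": joint torques, N m; "ee_pos": TCP position; "tcp_rot": TCP orientation; "ft_force": force on the tool from outside, world axes, zero at the start; "moment": the same for the moment, N m; "width": finger opening in m; "gripper_force": force on a finger pad.
Only numpy, scipy, OpenCV 4.12 (cv2) and the standard library are available. Lean on these libraries where they do the work, as an engineer would, in place of code of your own. Each camera call takes 0.05 s, during which the arm holds its last target. There are 200 camera calls.

## Working session

There is one attempt and no reset: what is moved stays moved. The work goes in short steps, Python scripts to look and compute and a tool call to move; the robot and the scene stay as the last step left them, time stands still between calls to the robot, and variables do not carry over. Pictures are saved under pics/ and viewed, at most 10 in all, crops included, and the job is handed in when it is done.

Besides the shell and the picture viewer there is one more tool, called after ">>>" in YAML: its name, and indented under it one key for each argument. servo_tool: Moves the arm, as the interface text tells. Its arguments: {"type":"object","properties":{"grip":{"type":"array","items":{"type":"number"}},"offset":{"type":"array","items":{"type":"array","items":{"type":"number"}}},"twist":{"type":"array","items":{"type":"number"}},"force":{"type":"number"}},"required":["grip","offset","twist"]}

```bash
mkdir -p pics; cat > h.py <<'E'
import numpy as np, cv2
from plant import ctrl, imaging, finder
def pts(c,mask=None):
    z=c["range_z"]; v,u=np.nonzero((z>0)&(mask if mask is not None else True))
    K=np.array([[c["fx"],0,c["cx"]],[0,c["fy"],c["cy"]],[0,0,1.]])
    n=cv2.undistortPoints(np.stack([u,v],1).astype(np.float64).reshape(-1,1,2),K,np.array([c["k1"],0,0,0.])).reshape(-1,2)
    d=z[v,u][:,None]; P=np.hstack([n*d,d]); E=np.array(c["extrinsics"])
    return P@E[:3,:3].T+E[:3,3], u, v
E
python3 - <<'E'
from h import *
o=ctrl.get_obs(); print({k:np.round(v,3) for k,v in o.items()}, ctrl.pinch_z)
for n in("scene","top"):
    c=imaging.capture(n); cv2.imwrite(f"pics/{n}0.png",c["image"])
    print(n,c["fx"],c["k1"],np.round(c["extrinsics"],3).tolist())
    for q in("mug","holder","wheel","jaw","pad","tumbler_a","bowl","slip_jar","sponge","brush","rib"):
        for r in finder.outline_of(q,c)[:3]:
            if r["score"]<.3: continue
            P,u,v=pts(c,r["region"])
            print(q,round(r["score"],2),np.round(r["bbox"]), np.round(np.percentile(P,[3,50,97],axis=0),3).tolist() if len(P) else None)
E
```

```text
{'t': np.float64(0.0), 'qpos': array([-1.348,  0.616, -0.013,  1.425,  0.008,  1.103, -0.04 ]), 'qd': array([ 0.001, -0.   ,  0.   ,  0.001,  0.001, -0.001, -0.001]), 'effort': array([-0.0000e+00, -4.5894e+01,  2.0900e-01, -1.6574e+01, -6.1000e-02,
        2.0000e-02,  0.0000e+00]), 'ee_pos': array([0.16 , 0.629, 0.217]), 'tcp_rot': array([-3.139,  0.   ,  2.893]), 'ft_force': array([-1.238, -0.449,  0.561]), 'moment': array([0.011, 0.03 , 0.027]), 'gripper_force': np.float64(0.0), 'width': np.float64(0.093)} 0.0188
scene 520.877095917983 0.020479409872598494 [[0.741, 0.523, -0.421, 1.263], [0.672, -0.578, 0.464, -0.731], [-0.001, -0.627, -0.779, 1.309], [0.0, 0.0, 0.0, 1.0]]
mug 0.85 [296. 133. 318. 164.] [[0.436, 0.232, 0.001], [0.501, 0.265, 0.056], [0.531, 0.307, 0.088]]
mug 0.73 [273. 116. 289. 150.] [[0.346, 0.232, 0.01], [0.381, 0.252, 0.059], [0.403, 0.289, 0.088]]
mug 0.67 [323. 110. 338. 134.] [[0.435, 0.387, 0.008], [0.468, 0.413, 0.06], [0.491, 0.455, 0.087]]
holder 0.62 [204. 181. 283. 259.] [[0.466, -0.206, 0.004], [0.536, -0.099, 0.033], [0.582, 0.042, 0.067]]
wheel 0.
[... 2245 characters left out ...]
57. 172.] [[0.75, -0.207, 0.006], [0.801, -0.178, 0.068], [0.821, -0.141, 0.113]]
tumbler_a 0.56 [257. 140. 284. 174.] [[0.742, 0.016, 0.004], [0.793, 0.051, 0.07], [0.814, 0.083, 0.114]]
bowl 0.65 [184. 146. 226. 189.] [[0.684, 0.19, 0.003], [0.748, 0.25, 0.027], [0.795, 0.303, 0.058]]
sponge 0.82 [252. 271. 276. 305.] [[0.332, 0.019, 0.023], [0.374, 0.051, 0.03], [0.416, 0.086, 0.036]]
brush 0.79 [369. 262. 438. 282.] [[0.411, -0.459, 0.011], [0.429, -0.347, 0.019], [0.455, -0.279, 0.025]]
brush 0.73 [183. 236. 206. 256.] [[0.472, 0.235, 0.002], [0.501, 0.279, 0.046], [0.526, 0.302, 0.088]]
rib 0.81 [231. 182. 258. 214.] [[0.611, 0.094, 0.003], [0.655, 0.128, 0.009], [0.698, 0.165, 0.015]]
```

```bash
python3 - <<'E'
import cv2,numpy as np
a=cv2.imread("pics/scene0.png")[90:310,190:400]; b=cv2.imread("pics/top0.png")[130:310,120:370]
a=cv2.resize(a,None,fx=2.7,fy=2.7,interpolation=3); b=cv2.resize(b,None,fx=3.2,fy=3.2,interpolation=3)
cv2.imwrite("pics/a.png",a); cv2.imwrite("pics/b.png",b)
E
```

```text
(no output)
```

View pics/a.png

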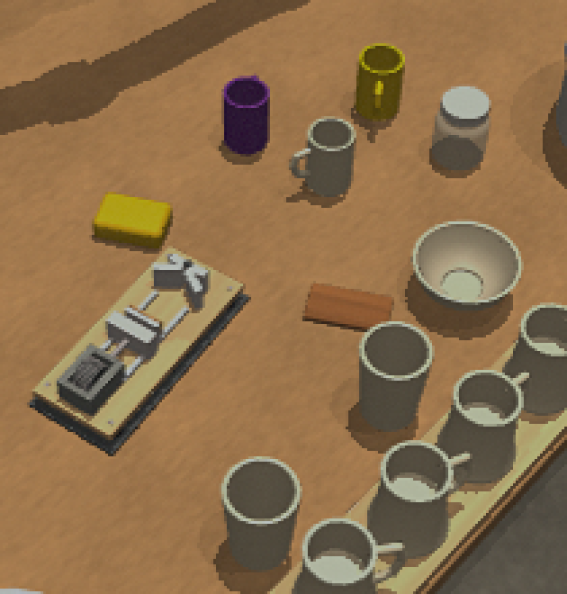

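View pics/b.png

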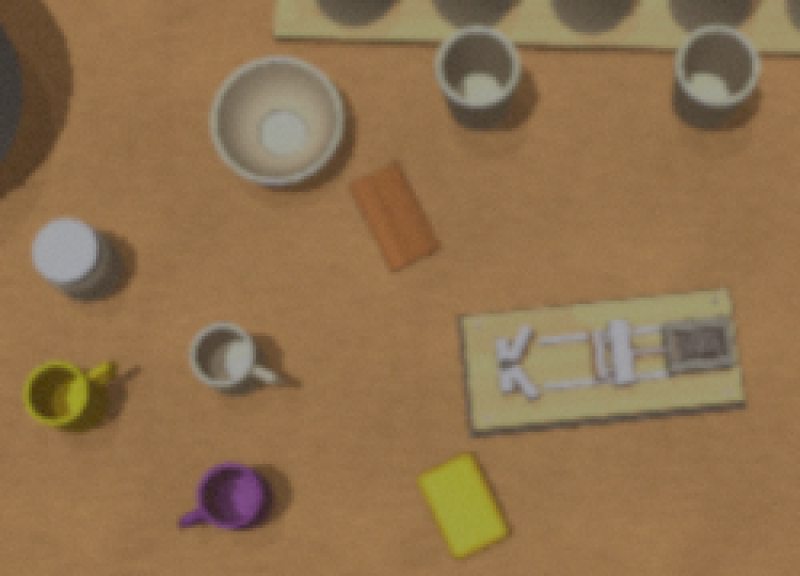

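The cream handled mug is at crop b (225,358) with its handle to the lower right. The holder lies to the right, vee at (515,362) and wheel at (700,345). The yellow and purple mugs are look-alikes. Next I'll fit accurate poses.

```bash
cat > meas.py <<'E'
from h import *
from scipy.optimize import least_squares
def circ(P,r=None):
    f=(lambda p:np.hypot(P[:,0]-p[0],P[:,1]-p[1])-(r or p[2]))
    s=least_squares(f,[*P[:,:2].mean(0),.03][: 2 if r else 3],loss="soft_l1",f_scale=.002); return np.round(s.x,4)
def inbox(P,b): return (P[:,0]>b[0])&(P[:,0]<b[1])&(P[:,1]>b[2])&(P[:,1]<b[3])
E
python3 - <<'E'
from meas import *
for n in("scene","top"):
    c=imaging.capture(n); P,u,v=pts(c)
    m=P[inbox(P,(.44,.56,.20,.34))]
    top=m[m[:,2]>.08]; print(n,"rim z",np.percentile(top[:,2],[10,50,90]).round(4),len(top),"rim fit",circ(top))
    # outer rim only
    c0=circ(top)[:2]; d=m[:,:2]-c0; r=np.hypot(*d.T)
    h=m[(r>.036)&(r<.062)&(m[:,2]>.02)&(m[:,2]<.08)]; hd=h[:,:2].mean(0)-c0
    print(" wall r",np.percentile(r[(m[:,2]>.03)&(r<.034)&(r>.026)],[10,50,90]).round(4),"handle",len(h),np.degrees(np.arctan2(hd[1],hd[0])).round(1),np.hypot(*hd).round(3))
    H=P[inbox(P,(.43,.62,-.24,.08))]
    pl=H[(H[:,2]>.025)&(H[:,2]<.037)]; print(" plate z",np.median(pl[:,2]).round(4),len(pl))
    r=cv2.minAreaRect((pl[:,:2]*1000).astype(np.float32)); print(" rect",r)
    ms=H[(H[:,2]>.048)]
    # principal frame along yaw .1
    for yaw in(0.1,):
        Rm=np.array([[np.cos(yaw),-np.sin(yaw)],[np.sin(yaw),np.cos(yaw)]]); q=ms[:,:2]@Rm
        o=np.argsort(q[:,1]); hist,e=np.histogram(q[:,1],np.arange(-.25,.08,.004))
        print([(round(a,3),int(k)) for a,k in zip(e,hist) if k])
    cv2.imwrite(f"pics/z_{n}.png",cv2.resize(c["image"][170:270,200:360] if n=="scene" else c["image"][205:285,255:365],None,fx=5,fy=5,interpolation=3))
E
```

```text
scene rim z [0.0809 0.085  0.0898] 89 rim fit [0.5018 0.2759 0.0276]
 wall r [0.0266 0.0285 0.0311] handle 39 -110.3 0.044
 plate z 0.0311 1426
 rect ((515.8926391601562, -77.36831665039062), (114.00534057617188, 264.926025390625), 8.170268058776855)
[(np.float64(-0.25), 33), (np.float64(-0.246), 24), (np.float64(-0.242), 13), (np.float64(-0.238), 32), (np.float64(-0.234), 23), (np.float64(-0.23), 22), (np.float64(-0.226), 21), (np.float64(-0.222), 25), (np.float64(-0.218), 17), (np.float64(-0.214), 19), (np.float64(-0.21), 19), (np.float64(-0.206), 13), (np.float64(-0.202), 11), (np.float64(-0.198), 19), (np.float64(-0.194), 25), (np.float64(-0.19), 17), (np.float64(-0.186), 1), (np.float64(-0.182), 1), (np.float64(-0.178), 3), (np.float64(-0.174), 4), (np.float64(-0.17), 4), (np.float64(-0.166), 3), (np.float64(-0.162), 2), (np.float64(-0.158), 10), (np.float64(-0.154), 49), (np.float64(-0.15), 32), (np.float64(-0.146), 21), (np.float64(-0.142), 21), (np.float64(-0.138), 18), (np.float64(-0.134), 2), (np.float64(-0.13), 18), (np.float64(-0.126), 23), (np.float64(-0.122), 19), (np.f
[... 950 characters left out ...]
64(-0.186), 3), (np.float64(-0.182), 3), (np.float64(-0.178), 3), (np.float64(-0.174), 4), (np.float64(-0.17), 3), (np.float64(-0.166), 2), (np.float64(-0.162), 2), (np.float64(-0.158), 9), (np.float64(-0.154), 23), (np.float64(-0.15), 26), (np.float64(-0.146), 30), (np.float64(-0.142), 25), (np.float64(-0.138), 23), (np.float64(-0.134), 3), (np.float64(-0.13), 13), (np.float64(-0.126), 22), (np.float64(-0.122), 24), (np.float64(-0.086), 1), (np.float64(-0.066), 3), (np.float64(-0.062), 9), (np.float64(-0.058), 15), (np.float64(-0.054), 17), (np.float64(-0.05), 20), (np.float64(-0.046), 14), (np.float64(-0.042), 17), (np.float64(-0.038), 26), (np.float64(-0.034), 22), (np.float64(-0.03), 7)]
```

```bash
python3 - <<'E'
from meas import *
yaw=np.radians(8.05); R=np.array([[np.cos(yaw),-np.sin(yaw)],[np.sin(yaw),np.cos(yaw)]])
o=np.array([.5162,-.0778])+R@[0,.015]; print("origin",o)
im=[]
for n in("scene","top"):
    c=imaging.capture(n)
    # orthorectify plane z=0.063 in holder frame, 0.4mm/px ; rows: y from +.12 to -.15, cols x -.06...06
    s=.0005; gx,gy=np.meshgrid(np.arange(-.065,.065,s),np.arange(.12,-.15,-s))
    w=np.stack([gx,gy],-1)@R.T+o; W=np.concatenate([w,np.full(w.shape[:2]+(1,),.063)],-1).reshape(-1,3)
    E=np.linalg.inv(c["extrinsics"]); K=np.array([[c["fx"],0,c["cx"]],[0,c["fy"],c["cy"]],[0,0,1.]])
    p,_=cv2.projectPoints(W,cv2.Rodrigues(E[:3,:3])[0],E[:3,3],K,np.array([c["k1"],0,0,0.]))
    p=p.reshape(gx.shape+(2,)).astype(np.float32)
    im.append(cv2.remap(c["image"],p,None,cv2.INTER_CUBIC))
    P,u,v=pts(c); q=(P[:,:2]-o)@R
    k=(abs(q[:,0])<.06)&(q[:,1]>-.15)&(q[:,1]<.12)&(P[:,2]>.052); q=q[k]; 
    print(n)
    for a in np.arange(-.15,.12,.006):
        x=q[(q[:,1]>=a)&(q[:,1]<a+.006),0]
        if len(x): print(round(a*1000),len(x),np.sort(np.round(x*1000)).astype(int).tolist()[::max(1,len(x)//12)])
img=np.hstack(im)
for y in range(-140,120,20): 
    r=int((120-y)*2); cv2.putText(img,str(y),(0,r),0,.35,(0,0,255)); img[r,::4]=(0,0,255)
img[::4,130]=img[::4,390]=(0,0,255)
cv2.imwrite("pics/rect.png",img)
E
```

```text
origin [ 0.51409944 -0.06294781]
scene
-138 30 [-22, -16, -16, -12, -8, -5, -1, 4, 7, 10, 12, 16, 18, 19, 22]
-132 30 [-28, -21, -17, -14, -11, -9, -3, 2, 6, 11, 13, 20, 21, 23, 24]
-126 33 [-25, -23, -21, -17, -15, -11, -9, -6, -2, 2, 8, 14, 16, 21, 23, 24, 27]
-120 40 [-24, -18, -15, -7, -5, -1, 0, 4, 7, 10, 12, 17, 23, 25]
-114 30 [-24, -20, -12, -8, -6, -3, -1, 2, 5, 6, 9, 10, 17, 18, 23]
-108 27 [-21, -17, -13, -10, -5, 2, 9, 10, 11, 12, 14, 17, 23, 24]
-102 31 [-26, -20, -19, -8, -4, 0, 1, 2, 9, 10, 11, 13, 17, 21, 23, 27]
-96 23 [-22, -22, -21, -13, -10, -7, -6, -3, 3, 11, 11, 11, 11, 12, 14, 14, 18, 19, 20, 21, 22, 23, 23]
-90 16 [-24, -21, -20, -20, -16, -15, -10, -2, 3, 10, 10, 16, 20, 23, 23, 25]
-84 32 [-21, -19, -16, -13, -12, -9, -5, -1, 0, 5, 9, 14, 15, 20, 21, 24]
-78 24 [-22, -15, -11, -8, -5, 0, 0, 5, 8, 14, 17, 21]
-72 1 [0]
-66 2 [0, 5]
-60 2 [-2, 3]
-54 1 [-2]
-48 2 [-10, 2]
-42 47 [-31, -25, -20, -17, -12, -8, -4, 0, 2, 7, 11, 16, 19, 24, 26, 30]
-36 40 [-30, -24, -23, -15, -10, -5, -1, 4, 8, 12, 14, 25, 30, 33]
-30 32 [-31, -28, -23, -17, -13, -7, -1, 2, 4, 11,
[... 1884 characters left out ...]
, -7, 5, 8, 11, 14]
-18 14 [-23, -21, -18, -15, -12, -5, -3, 0, 4, 6, 10, 13, 15, 22]
-12 30 [-23, -20, -17, -12, -8, -5, -2, 1, 3, 7, 10, 12, 16, 19, 22]
-6 11 [-20, -16, -14, -12, -8, 5, 9, 10, 13, 17, 19]
48 6 [-30, -26, 26, 29, 30, 32]
54 22 [-35, -32, -31, -29, -29, -26, -25, -23, -23, -20, -19, -17, 17, 21, 24, 24, 26, 27, 29, 29, 32, 33]
60 27 [-31, -28, -23, -21, -19, -16, -12, 6, 12, 14, 16, 20, 24, 27]
66 23 [-18, -15, -15, -12, -11, -9, -8, -6, -6, -3, -3, 3, 4, 6, 6, 9, 9, 12, 12, 15, 15, 18, 22]
72 29 [-24, -21, -17, -14, -12, -9, -6, -3, 3, 6, 10, 13, 16, 18, 24]
78 35 [-24, -23, -20, -17, -14, -10, -8, -5, -2, 1, 4, 8, 10, 13, 16, 19, 22, 25]
84 7 [-11, -7, -5, -2, 17, 20, 23]
```

View pics/rect.png

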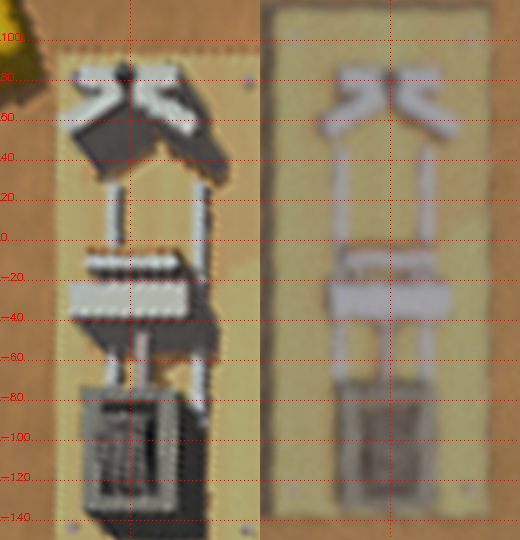

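The rectified view shows, in holder coordinates, the vee's near faces at y≈59 mm (|x|=16), the pad face at about −4, the jaw at −40 to −22 and the wheel at y≈−106. That puts the seat at y≈34.5 mm. The holder's yaw is 8.05° and the mug's handle points at −111°. I'll turn the tool to the mug first.

>>> servo_tool:
  grip: [0, 0, 0, 0, 0, 0, 0, 0, 0, 0]
  offset:
    - [0, 0, 0]
    - [0, 0, 0]
    - [0, 0, 0]
    - [0, 0, 0]
    - [0, 0, 0]
    - [0, 0, 0]
    - [0, 0, 0]
    - [0, 0, 0]
    - [0, 0, 0]
    - [0, 0, 0]
  twist: [0.14, 0.14, 0.14, 0.14, 0.14, 0.14, 0.14, 0.14, 0.14, 0.14]

```text
t: 2.4
ee_pos: [0.1598, 0.63, 0.2187]
tcp_rot: [-3.141, 0.0, 1.487]
ft_force: [0.1, -0.3, -0.4]
width: 0.093
gripper_force: 0.0
```

>>> servo_tool:
  grip: [0, 0, 0]
  offset:
    - [0, 0, 0]
    - [0, 0, 0]
    - [0, 0, 0]
  twist: [0.14, 0.14, 0.013]

```text
t: 2.7
ee_pos: [0.1597, 0.63, 0.2185]
tcp_rot: [3.141, 0.0, 1.2]
ft_force: [-0.1, -0.1, 0.6]
width: 0.0932
gripper_force: 0.0
```

>>> servo_tool:
  grip: [0, 0, 0, 0, 0, 0, 0, 0, 0, 0]
  offset:
    - [-0.0165, 0.0357, 0]
    - [-0.0165, 0.0357, 0]
    - [-0.0165, 0.0357, 0]
    - [-0.0165, 0.0357, 0]
    - [-0.0165, 0.0357, 0]
    - [-0.0165, 0.0357, 0]
    - [-0.0165, 0.0357, 0]
    - [-0.0165, 0.0357, 0]
    - [-0.0165, 0.0357, 0]
    - [-0.0165, 0.0357, 0]
  twist: [0, 0, 0, 0, 0, 0, 0, 0, 0, 0]

```text
t: 3.7
ee_pos: [0.4339, 0.3457, 0.2189]
tcp_rot: [3.142, -0.001, 1.203]
ft_force: [-0.7, 0.8, 0.1]
width: 0.0928
gripper_force: 0.0
```

>>> servo_tool:
  grip: [0, 0, 0, 0, 0]
  offset:
    - [-0.0135, 0.0294, 0]
    - [-0.0135, 0.0294, 0]
    - [-0.0135, 0.0294, 0]
    - [0, 0, 0]
    - [0, 0, 0]
  twist: [0, 0, 0, 0, 0]

```text
t: 4.2
ee_pos: [0.5008, 0.2765, 0.2187]
tcp_rot: [-3.141, -0.0, 1.2]
ft_force: [0.3, 0.6, -0.1]
width: 0.0927
gripper_force: 0.0
```

>>> servo_tool:
  grip: [0, 0, 0, 0, 0, 0, 0]
  offset:
    - [0, 0, 0.03]
    - [0, 0, 0.03]
    - [0, 0, 0.03]
    - [0, 0, 0.03]
    - [0, 0, 0.03]
    - [0, 0, 0.023]
    - [0, 0, 0]
  twist: [0, 0, 0, 0, 0, 0, 0]

```text
t: 4.9
ee_pos: [0.4968, 0.2781, 0.0426]
tcp_rot: [-3.135, 0.004, 1.204]
ft_force: [-0.5, -0.4, 1.2]
width: 0.093
gripper_force: 0.0
```

>>> servo_tool:
  grip: [0, 60, 120, 160, 200, 200, 200, 200]
  offset:
    - [0, 0, 0]
    - [0, 0, 0]
    - [0, 0, 0]
    - [0, 0, 0]
    - [0, 0, 0]
    - [0, 0, 0]
    - [0, 0, 0]
    - [0, 0, 0]
  twist: [0, 0, 0, 0, 0, 0, 0, 0]
  force: 12

```text
t: 5.7
ee_pos: [0.5006, 0.2771, 0.046]
tcp_rot: [3.141, -0.0, 1.2]
ft_force: [-0.7, -0.3, 3.9]
width: 0.0585
gripper_force: 12.0
```

>>> servo_tool:
  grip: [200, 200, 200, 200, 200, 200, 200]
  offset:
    - [0, 0, -0.01]
    - [0, 0, -0.02]
    - [0, 0, -0.02]
    - [0, 0, -0.02]
    - [0, 0, -0.02]
    - [0, 0, 0]
    - [0, 0, 0]
  twist: [0, 0, 0, 0, 0, 0, 0]

```text
t: 6.4
ee_pos: [0.4999, 0.2769, 0.1352]
tcp_rot: [-3.141, 0.001, 1.2]
ft_force: [-0.6, 0.2, -3.3]
width: 0.0585
gripper_force: 12.0
```

>>> servo_tool:
  grip: [200, 200, 200, 200, 200, 200, 200, 200, 200, 200]
  offset:
    - [0, 0, 0]
    - [0, 0, 0]
    - [0, 0, 0]
    - [0, 0, 0]
    - [0, 0, 0]
    - [0, 0, 0]
    - [0, 0, 0]
    - [0, 0, 0]
    - [0, 0, 0]
    - [0, 0, 0]
  twist: [0.132, 0.132, 0.132, 0.132, 0.132, 0.132, 0.132, 0.132, 0, 0]

```text
t: 7.4
ee_pos: [0.4996, 0.2769, 0.1344]
tcp_rot: [3.14, 0.002, 0.147]
ft_force: [-0.1, -0.5, -3.4]
width: 0.0584
gripper_force: 12.0
```

>>> servo_tool:
  grip: [200, 200, 200, 200, 200, 200, 200, 200, 200, 200]
  offset:
    - [-0.0039, 0.0341, 0]
    - [-0.0039, 0.0341, 0]
    - [-0.0039, 0.0341, 0]
    - [-0.0039, 0.0341, 0]
    - [-0.0039, 0.0341, 0]
    - [-0.0039, 0.0341, 0]
    - [-0.0039, 0.0341, 0]
    - [-0.0039, 0.0341, 0]
    - [-0.0039, 0.0341, 0]
    - [0, 0, 0]
  twist: [0, 0, 0, 0, 0, 0, 0, 0, 0, 0]

```text
t: 8.4
ee_pos: [0.5095, -0.039, 0.1365]
tcp_rot: [3.136, -0.001, 0.136]
ft_force: [0.8, 0.6, -3.7]
width: 0.0583
gripper_force: 12.0
```

>>> servo_tool:
  grip: [200, 200, 200, 200]
  offset:
    - [0, 0, 0]
    - [0, 0, 0]
    - [0, 0, 0]
    - [0, 0, 0]
  twist: [0.006, 0, 0, 0]

```text
t: 8.8
ee_pos: [0.5097, -0.0304, 0.1355]
tcp_rot: [-3.141, 0.0, 0.141]
ft_force: [-0.6, -0.6, -3.8]
width: 0.0585
gripper_force: 12.0
```

```bash
python3 - <<'E'
from meas import *
ob=ctrl.get_obs(); print(ob["ee_pos"].round(4),ob["tcp_rot"].round(3))
cs=[]
for n in("scene","top"):
    c=imaging.capture(n); cs.append(c["image"])
    P,u,v=pts(c); m=P[inbox(P,(.40,.60,-.12,.06))&(P[:,2]>.09)&(P[:,2]<.19)]
    r=finder.outline_of("mug",c)
    for x in r[:4]:
        Q,_,_=pts(c,x["region"]); med=np.median(Q,0)
        if abs(med[0]-.51)<.06 and abs(med[1]+.03)<.06:
            print(n,x["score"],np.percentile(Q,[2,50,98],axis=0).round(4).tolist())
            for lo,hi in((.095,.115),(.115,.14),(.09,.15)):
                w=Q[(Q[:,2]>lo)&(Q[:,2]<hi)]; w=w[w[:,0]>.478]; print(len(w),circ(w,.03))
a=cs[0][110:290,190:370];b=cs[1][180:300,240:380]
cv2.imwrite("pics/held.png",np.hstack([cv2.resize(a,(400,400),interpolation=3),cv2.resize(b,(400,400),interpolation=3)]))
E
```

```text
[ 0.5097 -0.0304  0.1355] [-3.141  0.     0.141]
scene 0.89 [[0.4955, -0.0591, 0.0954], [0.5315, -0.0411, 0.137], [0.5413, -0.0039, 0.1758]]
77 [ 0.5093 -0.0285]
99 [ 0.5094 -0.0306]
227 [ 0.5095 -0.0297]
```

View pics/held.png

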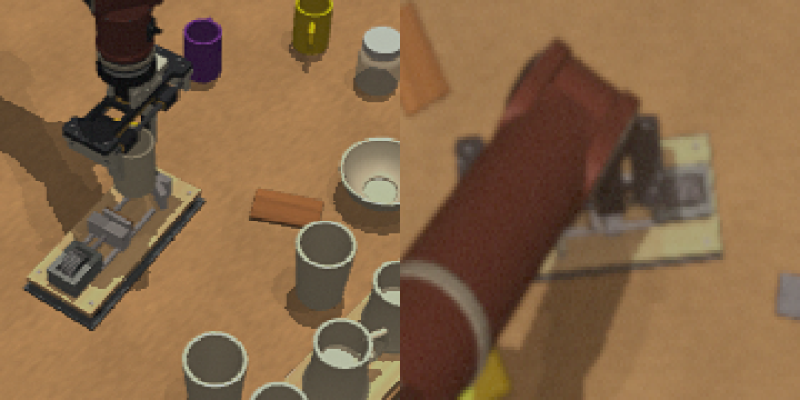

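>>> servo_tool:
  grip: [200, 200, 200, 200, 200, 200, 200, 200]
  offset:
    - [0, 0.0015, 0]
    - [0, 0, 0.015]
    - [0, 0, 0.015]
    - [0, 0, 0.015]
    - [0, 0, 0.008]
    - [0, 0, 0.003]
    - [0, 0, 0]
    - [0, 0, 0]
  twist: [0, 0, 0, 0, 0, 0, 0, 0]

```text
t: 9.8
ee_pos: [0.5104, -0.0334, 0.0802]
tcp_rot: [3.141, -0.001, 0.138]
ft_force: [0.6, 0.6, -2.7]
width: 0.058
gripper_force: 12.0
```

>>> servo_tool:
  grip: [200, 200, 200, 200, 200]
  offset:
    - [0, 0, 0.001]
    - [0, 0, 0.001]
    - [0, 0, 0.001]
    - [0, 0, 0]
    - [0, 0, 0]
  twist: [0, 0, 0, 0, 0]

```text
t: 10.3
ee_pos: [0.5099, -0.0332, 0.0767]
tcp_rot: [3.142, 0.0, 0.138]
ft_force: [-0.8, 0.1, -2.6]
width: 0.0582
gripper_force: 12.0
```

>>> servo_tool:
  grip: [200, 200, 200, 200]
  offset:
    - [0, 0, 0.001]
    - [0, 0, 0.0005]
    - [0, 0, 0]
    - [0, 0, 0]
  twist: [0, 0, 0, 0]

```text
t: 10.7
ee_pos: [0.51, -0.0332, 0.0754]
tcp_rot: [3.142, -0.0, 0.138]
ft_force: [-0.8, 0.4, 0.3]
width: 0.0583
gripper_force: 12.0
```

>>> servo_tool:
  grip: [110, 90, 70, 40, 0, 0, 0, 0]
  offset:
    - [0, 0, 0]
    - [0, 0, 0]
    - [0, 0, 0]
    - [0, 0, 0]
    - [0, 0, 0]
    - [0, 0, 0]
    - [0, 0, 0]
    - [0, 0, 0]
  twist: [0, 0, 0, 0, 0, 0, 0, 0]

```text
t: 11.5
ee_pos: [0.5099, -0.0332, 0.0752]
tcp_rot: [3.142, -0.0, 0.138]
ft_force: [-0.2, 0.7, 0.8]
width: 0.0926
gripper_force: 0.0
```

>>> servo_tool:
  grip: [0, 0, 0, 0, 0]
  offset:
    - [0, 0, -0.02]
    - [0, 0, -0.03]
    - [0, 0, -0.03]
    - [0, 0, -0.03]
    - [0, 0, 0]
  twist: [0, 0, 0, 0, 0]

```text
t: 12.0
ee_pos: [0.5124, -0.0342, 0.1888]
tcp_rot: [3.14, -0.008, 0.138]
ft_force: [-0.5, -0.2, 0.1]
width: 0.0928
gripper_force: 0.0
```

>>> servo_tool:
  grip: [255, 255, 255, 255, 255, 255, 255, 255]
  offset:
    - [0, 0.034, 0]
    - [0, 0.034, 0]
    - [0, 0.034, 0]
    - [0, 0.034, 0]
    - [0, 0, 0]
    - [0, 0, 0]
    - [0, 0, 0]
    - [0, 0, 0]
  twist: [0, 0, 0, 0, 0, 0, 0, 0]
  force: 20

```text
t: 12.8
ee_pos: [0.5286, -0.1659, 0.1847]
tcp_rot: [-3.14, 0.001, 0.141]
ft_force: [-1.2, 0.4, 1.0]
width: 0.0338
gripper_force: 0.0
```

```bash
cat > look.py <<'E'
from meas import *
import sys
yaw=np.radians(8.05); R=np.array([[np.cos(yaw),-np.sin(yaw)],[np.sin(yaw),np.cos(yaw)]]); o=np.array([.5141,-.06295])
ob=ctrl.get_obs(); print("t",ob["t"].round(2),"tcp",ob["ee_pos"].round(4),"holder",((ob["ee_pos"][:2]-o)@R).round(4),ob["ft_force"].round(2),ob["width"].round(3))
im=[]
for n in("scene","top"):
    c=imaging.capture(n); P,u,v=pts(c); q=np.c_[(P[:,:2]-o)@R,P[:,2]]
    m=q[inbox(q,(-.036,.036,-.005,.07))&(q[:,2]>.075)&(q[:,2]<.125)]
    if len(m)>20:
        rim=m[m[:,2]>.108]; print(n,"mug rim",len(rim),circ(rim) if len(rim)>10 else None,"top",np.percentile(m[:,2],97).round(4), "outer", circ(m[m[:,2]<.106],.03) if n=="scene" else "")
    s=.0005; gx,gy=np.meshgrid(np.arange(-.065,.065,s),np.arange(.07,-.15,-s))
    w=np.stack([gx,gy],-1)@R.T+o; W=np.concatenate([w,np.full(w.shape[:2]+(1,),.063)],-1).reshape(-1,3)
    E=np.linalg.inv(c["extrinsics"]); K=np.array([[c["fx"],0,c["cx"]],[0,c["fy"],c["cy"]],[0,0,1.]])
    p,_=cv2.projectPoints(W,cv2.Rodrigues(E[:3,:3])[0],E[:3,3],K,np.array([c["k1"],0,0,0.]))
    g=cv2.remap(c["image"],p.reshape(gx.shape+(2,)).astype(np.float32),None,cv2.INTER_CUBIC); im.append(g)
    # profile along y at x in -28..-24 (jaw only) and |x|<20 (pad+jaw)
    G=cv2.cvtColor(g,6).astype(float)
    for nm,a,b in(("edge",-.029,-.024),("mid",-.018,.018)):
        pr=G[:,int((a+.065)/s):int((b+.065)/s)].mean(1); ys=.07-np.arange(len(pr))*s
        if len(sys.argv)>2: print(n,nm,[(round(y*1000),int(k)) for y,k in zip(ys,pr)][120:245:3])
img=np.hstack(im)
for y in range(-140,70,20):
    r=int((70-y)*2); cv2.putText(img,str(y),(0,r),0,.35,(0,0,255)); img[r,::6]=(0,0,255)
cv2.imwrite(sys.argv[1],img)
E
python3 look.py pics/l1.png p
```

```text
Traceback (most recent call last):
  File "look.py", line 4, in <module>
    ob=ctrl.get_obs(); print("t",ob["t"].round(2),"tcp",ob["ee_pos"].round(4),"holder",((ob["ee_pos"][:2]-o)@R).round(4),ob["ft_force"].round(2),ob["width"].round(3))
                                 ^^^^^^^^^^^^^
AttributeError: 'float' object has no attribute 'round'
```

```bash
sed -i 's/ob\["t"\].round(2)/round(ob["t"],2)/; s/ob\["width"\].round(3)/round(float(ob["width"]),3)/' look.py; python3 look.py pics/l1.png p
```

```text
t 12.8 tcp [ 0.5286 -0.1659  0.1847] holder [-0.    -0.104] [-1.18  0.44  1.  ] 0.034
scene mug rim 127 [0.0013 0.0295 0.0278] top 0.1183 outer [0.0016 0.0297]
scene edge [(10, 137), (9, 107), (7, 90), (6, 89), (4, 93), (3, 95), (1, 95), (-1, 94), (-2, 92), (-3, 102), (-5, 130), (-6, 156), (-8, 166), (-9, 168), (-11, 171), (-12, 171), (-14, 168), (-16, 167), (-17, 167), (-18, 167), (-20, 169), (-21, 176), (-23, 184), (-24, 189), (-26, 191), (-27, 190), (-29, 189), (-30, 185), (-32, 181), (-34, 181), (-35, 182), (-36, 166), (-38, 132), (-39, 104), (-41, 104), (-42, 123), (-44, 142), (-46, 154), (-47, 163), (-48, 169), (-50, 171), (-51, 169)]
scene mid [(10, 79), (9, 79), (7, 78), (6, 78), (4, 79), (3, 80), (1, 80), (-1, 80), (-2, 79), (-3, 77), (-5, 77), (-6, 91), (-8, 127), (-9, 174), (-11, 201), (-12, 186), (-14, 135), (-16, 84), (-17, 58), (-18, 66), (-20, 104), (-21, 155), (-23, 189), (-24, 197), (-26, 192), (-27, 189), (-29, 188), (-30, 187), (-32, 188), (-34, 193), (-35, 199), (-36, 185), (-38, 141), (-39, 92), (-41, 68), (-42, 68), (-44, 73), (-46, 75), (-47, 78), (-48, 85), (-
[... 278 characters left out ...]
8, 61), (-20, 61), (-21, 62), (-23, 63), (-24, 63), (-26, 63), (-27, 62), (-29, 61), (-30, 60), (-32, 60), (-34, 60), (-35, 62), (-36, 64), (-38, 64), (-39, 64), (-41, 64), (-42, 63), (-44, 62), (-46, 60), (-47, 62), (-48, 62), (-50, 59), (-51, 58)]
top mid [(10, 95), (9, 86), (7, 79), (6, 76), (4, 77), (3, 80), (1, 81), (-1, 81), (-2, 78), (-3, 75), (-5, 70), (-6, 68), (-8, 66), (-9, 65), (-11, 65), (-12, 63), (-14, 61), (-16, 60), (-17, 59), (-18, 58), (-20, 57), (-21, 57), (-23, 57), (-24, 57), (-26, 58), (-27, 58), (-29, 58), (-30, 59), (-32, 60), (-34, 60), (-35, 59), (-36, 60), (-38, 61), (-39, 61), (-41, 60), (-42, 61), (-44, 61), (-46, 60), (-47, 59), (-48, 59), (-50, 60), (-51, 60)]
```

View pics/l1.png

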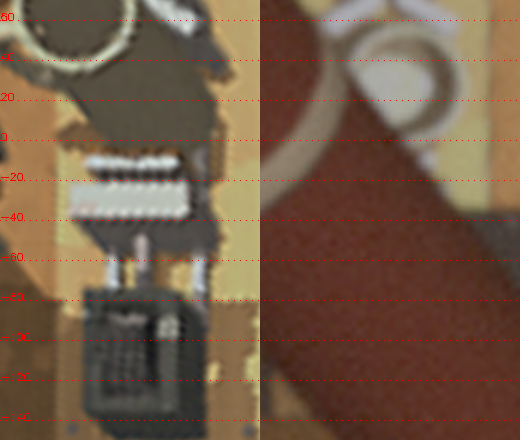

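The mug stands free at holder (1, 29.5) mm. The scene view shows the jaw top from −38.2 to −20.5 mm and the apparent pad gap at 5.8 mm. I'll bring the shut fingertips down towards the wheel.

>>> servo_tool:
  grip: [255, 255, 255, 255, 255, 255]
  offset:
    - [0, 0.006, 0.03]
    - [0, 0, 0.03]
    - [0, 0, 0.03]
    - [0, 0, 0.015]
    - [0, 0, 0]
    - [0, 0, 0]
  twist: [0, 0, 0, 0, 0, 0]

```text
t: 13.5
ee_pos: [0.5298, -0.1737, 0.0805]
tcp_rot: [3.141, -0.0, 0.139]
ft_force: [-0.2, 1.2, 0.8]
width: 0.0003
gripper_force: 0.0
```

>>> servo_tool:
  grip: [255, 255, 255, 255, 255, 255]
  offset:
    - [0, 0, 0.002]
    - [0, 0, 0.002]
    - [0, 0, 0.002]
    - [0, 0, 0.001]
    - [0, 0, 0]
    - [0, 0, 0]
  twist: [0, 0, 0, 0, 0, 0]

```text
t: 14.1
ee_pos: [0.5294, -0.1739, 0.0732]
tcp_rot: [3.142, -0.0, 0.138]
ft_force: [-0.9, -0.2, 0.7]
width: 0.0003
gripper_force: 0.0
```

>>> servo_tool:
  grip: [255, 255, 255, 255, 255, 255]
  offset:
    - [0, 0, 0.001]
    - [0, 0, 0.001]
    - [0, 0, 0.001]
    - [0, 0, 0.001]
    - [0, 0, 0]
    - [0, 0, 0]
  twist: [0, 0, 0, 0, 0, 0]

```text
t: 14.7
ee_pos: [0.5294, -0.1738, 0.0693]
tcp_rot: [-3.142, -0.0, 0.138]
ft_force: [-0.4, 0.8, 0.9]
width: 0.0004
gripper_force: 0.8
```

>>> servo_tool:
  grip: [255, 255, 255, 255]
  offset:
    - [0, 0, 0.001]
    - [0, 0, 0.0005]
    - [0, 0, 0]
    - [0, 0, 0]
  twist: [0, 0, 0, 0]

```text
t: 15.1
ee_pos: [0.5295, -0.174, 0.0682]
tcp_rot: [-3.142, -0.0, 0.138]
ft_force: [-0.8, 1.9, 5.7]
width: 0.0005
gripper_force: 2.6
```

>>> servo_tool:
  grip: [255, 255, 255, 255]
  offset:
    - [0, -0.002, 0]
    - [0, -0.002, 0]
    - [0, -0.002, 0]
    - [0, 0, 0]
  twist: [0, 0, 0, 0]

```text
t: 15.5
ee_pos: [0.5288, -0.1689, 0.0683]
tcp_rot: [3.14, -0.001, 0.137]
ft_force: [-1.9, -2.1, 6.4]
width: 0.0004
gripper_force: 3.0
```

>>> servo_tool:
  grip: [255, 255, 255, 255]
  offset:
    - [0, -0.002, 0]
    - [0, -0.002, 0]
    - [0, -0.002, 0]
    - [0, 0, 0]
  twist: [0, 0, 0, 0]

```text
t: 15.9
ee_pos: [0.528, -0.1628, 0.0683]
tcp_rot: [3.14, -0.001, 0.137]
ft_force: [-1.3, -1.4, 6.0]
width: 0.0006
gripper_force: 3.0
```

>>> servo_tool:
  grip: [255, 255, 255, 255]
  offset:
    - [0, -0.002, 0]
    - [0, -0.002, 0]
    - [0, 0, 0]
    - [0, 0, 0]
  twist: [0, 0, 0, 0]

```text
t: 16.3
ee_pos: [0.5273, -0.1582, 0.068]
tcp_rot: [3.141, -0.0, 0.138]
ft_force: [-0.7, -0.3, 4.2]
width: 0.0004
gripper_force: 2.5
```

>>> servo_tool:
  grip: [255, 255, 255, 255, 255]
  offset:
    - [0, 0, -0.006]
    - [0, 0.008, 0]
    - [0, 0.01, 0]
    - [0, 0, 0]
    - [0, 0, 0]
  twist: [0, 0, 0, 0, 0]

```text
t: 16.8
ee_pos: [0.5294, -0.1764, 0.0734]
tcp_rot: [-3.141, 0.001, 0.137]
ft_force: [0.1, 0.6, -0.6]
width: 0.0004
gripper_force: 0.0
```

```bash
cat > jaw.py <<'E'
from meas import *
yaw=np.radians(8.05); R=np.array([[np.cos(yaw),-np.sin(yaw)],[np.sin(yaw),np.cos(yaw)]]); o=np.array([.5141,-.06295])
ob=ctrl.get_obs(); print("t",round(ob["t"],2),"tcp",ob["ee_pos"].round(4),"holder",((ob["ee_pos"][:2]-o)@R).round(4),ob["ft_force"].round(2))
c=imaging.capture("scene"); P,u,v=pts(c); q=np.c_[(P[:,:2]-o)@R,P[:,2]]
m=q[inbox(q,(-.036,.036,-.005,.07))&(q[:,2]>.075)&(q[:,2]<.125)]; rim=m[m[:,2]>.108]
print("rim",circ(rim),"outer",circ(m[m[:,2]<.106],.03))
s=.0005; gx,gy=np.meshgrid(np.arange(-.065,.065,s),np.arange(.07,-.15,-s))
w=np.stack([gx,gy],-1)@R.T+o; W=np.concatenate([w,np.full(w.shape[:2]+(1,),.063)],-1).reshape(-1,3)
E=np.linalg.inv(c["extrinsics"]); K=np.array([[c["fx"],0,c["cx"]],[0,c["fy"],c["cy"]],[0,0,1.]])
p,_=cv2.projectPoints(W,cv2.Rodrigues(E[:3,:3])[0],E[:3,3],K,np.array([c["k1"],0,0,0.]))
g=cv2.remap(c["image"],p.reshape(gx.shape+(2,)).astype(np.float32),None,cv2.INTER_CUBIC)
G=cv2.cvtColor(g,6).astype(float); pr=G[:,94:166].mean(1); y=70-np.arange(len(pr))*.5
k=(y<8)&(y>-45); pr,y=pr[k],y[k]
x=np.nonzero((pr[:-1]-130)*(pr[1:]-130)<0)[0]; print("edges",[round(float(y[i]-.5*(pr[i]-130)/(pr[i]-pr[i+1])),2) for i in x])
cv2.imwrite("pics/jaw_last.png",cv2.resize(g[80:260],None,fx=2,fy=2))
E
python3 jaw.py
```

```text
t 16.8 tcp [ 0.5294 -0.1764  0.0734] holder [-0.0007 -0.1144] [ 0.1   0.61 -0.64]
rim [0.0016 0.0292 0.0274] outer [0.0002 0.0286]
edges [-6.33, -11.35, -18.04, -35.45]
```

>>> servo_tool:
  grip: [255, 255, 255, 255, 255]
  offset:
    - [0, -0.0025, 0.003]
    - [0, 0, 0.0015]
    - [0, 0, 0.001]
    - [0, 0, 0]
    - [0, 0, 0]
  twist: [0, 0, 0, 0, 0]

```text
t: 17.35
ee_pos: [0.5293, -0.173, 0.0685]
tcp_rot: [-3.141, -0.0, 0.138]
ft_force: [-1.3, 1.7, 4.9]
width: 0.0005
gripper_force: 2.3
```

>>> servo_tool:
  grip: [255, 255, 255, 255, 255, 255, 255, 255]
  offset:
    - [0, -0.002, 0]
    - [0, -0.002, 0]
    - [0, -0.002, 0]
    - [0, -0.002, 0]
    - [0, -0.002, 0]
    - [0, -0.002, 0]
    - [0, -0.002, 0]
    - [0, 0, 0]
  twist: [0, 0, 0, 0, 0, 0, 0, 0]

```text
t: 18.15
ee_pos: [0.5275, -0.1589, 0.0682]
tcp_rot: [-3.141, -0.0, 0.138]
ft_force: [-1.6, -0.3, 5.1]
width: 0.0006
gripper_force: 2.4
```

>>> servo_tool:
  grip: [255, 255, 255, 255, 255]
  offset:
    - [0, 0, -0.006]
    - [0, 0.008, 0]
    - [0, 0.0065, 0]
    - [0, 0, 0]
    - [0, 0, 0]
  twist: [0, 0, 0, 0, 0]

```text
t: 18.65
ee_pos: [0.5291, -0.1741, 0.0738]
tcp_rot: [-3.141, 0.001, 0.137]
ft_force: [-0.5, 0.2, 0.4]
width: 0.0007
gripper_force: 0.0
```

```bash
python3 jaw.py
```

```text
t 18.65 tcp [ 0.5291 -0.1741  0.0738] holder [-0.0007 -0.1122] [-0.52  0.22  0.38]
rim [0.0008 0.0298 0.0277] outer [-0.001   0.0289]
edges [-5.52, -9.17, -15.64, -33.09]
```

>>> servo_tool:
  grip: [255, 255, 255, 255, 255]
  offset:
    - [0, 0, 0.003]
    - [0, 0, 0.0015]
    - [0, 0, 0.0015]
    - [0, 0, 0]
    - [0, 0, 0]
  twist: [0, 0, 0, 0, 0]

```text
t: 19.2
ee_pos: [0.5294, -0.1738, 0.0685]
tcp_rot: [-3.141, -0.0, 0.138]
ft_force: [-1.5, -0.4, 3.7]
width: 0.0003
gripper_force: 2.1
```

>>> servo_tool:
  grip: [255, 255, 255, 255, 255, 255, 255, 255]
  offset:
    - [0, -0.002, 0]
    - [0, -0.002, 0]
    - [0, -0.002, 0]
    - [0, -0.002, 0]
    - [0, -0.002, 0]
    - [0, -0.002, 0]
    - [0, -0.002, 0]
    - [0, 0, 0]
  twist: [0, 0, 0, 0, 0, 0, 0, 0]

```text
t: 20.0
ee_pos: [0.5275, -0.1595, 0.0682]
tcp_rot: [-3.141, 0.0, 0.138]
ft_force: [-0.8, -1.7, 4.6]
width: 0.0004
gripper_force: 2.5
```

>>> servo_tool:
  grip: [255, 255, 255, 255, 255]
  offset:
    - [0, 0, -0.006]
    - [0, 0.008, 0]
    - [0, 0.006, 0]
    - [0, 0, 0]
    - [0, 0, 0]
  twist: [0, 0, 0, 0, 0]

```text
t: 20.5
ee_pos: [0.5292, -0.1739, 0.0738]
tcp_rot: [-3.141, 0.001, 0.137]
ft_force: [0.0, 0.5, 0.3]
width: 0.0003
gripper_force: 0.0
```

```bash
python3 jaw.py
```

```text
t 20.5 tcp [ 0.5292 -0.1739  0.0738] holder [-0.0006 -0.112 ] [0.01 0.52 0.25]
rim [0.0008 0.0312 0.0276] outer [-0.      0.0309]
edges [-3.15, -7.31, -13.21, -30.53]
```

>>> servo_tool:
  grip: [255, 255, 255, 255, 255]
  offset:
    - [0, 0, 0.003]
    - [0, 0, 0.0015]
    - [0, 0, 0.0015]
    - [0, 0, 0.0003]
    - [0, 0, 0]
  twist: [0, 0, 0, 0, 0]

```text
t: 21.05
ee_pos: [0.5294, -0.1739, 0.0683]
tcp_rot: [-3.142, -0.0, 0.138]
ft_force: [-2.1, 0.9, 5.4]
width: 0.0005
gripper_force: 2.4
```

>>> servo_tool:
  grip: [255, 255, 255, 255, 255, 255, 255, 255]
  offset:
    - [0, -0.002, 0]
    - [0, -0.002, 0]
    - [0, -0.002, 0]
    - [0, -0.002, 0]
    - [0, -0.002, 0]
    - [0, -0.002, 0]
    - [0, -0.002, 0]
    - [0, 0, 0]
  twist: [0, 0, 0, 0, 0, 0, 0, 0]

```text
t: 21.85
ee_pos: [0.5276, -0.1601, 0.0682]
tcp_rot: [3.141, -0.0, 0.138]
ft_force: [-0.8, -1.7, 5.1]
width: 0.0006
gripper_force: 2.7
```

>>> servo_tool:
  grip: [255, 255, 255, 255, 255]
  offset:
    - [0, 0, -0.006]
    - [0, 0.008, 0]
    - [0, 0.006, 0]
    - [0, 0, 0]
    - [0, 0, 0]
  twist: [0, 0, 0, 0, 0]

```text
t: 22.35
ee_pos: [0.5292, -0.174, 0.0735]
tcp_rot: [-3.141, 0.001, 0.137]
ft_force: [-0.7, -0.7, 0.7]
width: 0.0006
gripper_force: 0.0
```

```bash
python3 jaw.py; python3 jaw.py
```

```text
t 22.35 tcp [ 0.5292 -0.174   0.0735] holder [-0.0006 -0.112 ] [-0.67 -0.65  0.67]
rim [0.0015 0.0335 0.0277] outer [-0.     0.033]
edges [-1.12, -4.63, -10.96, -28.33]
t 22.4 tcp [ 0.5292 -0.1737  0.0735] holder [-0.0006 -0.1118] [-0.16 -0.51  0.33]
rim [0.0014 0.0335 0.0277] outer [-0.0001  0.0324]
edges [-1.14, -4.61, -10.95, -28.3]
```

View pics/jaw_last.png

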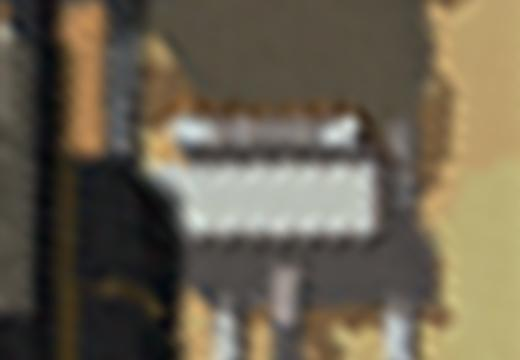

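The jaw has pushed the mug to y≈33 mm, and the pad gap behind the pad's pale top strip is still almost fully open, so I'll keep rolling.

>>> servo_tool:
  grip: [255, 255, 255, 255, 255]
  offset:
    - [0, 0, 0.003]
    - [0, 0, 0.0015]
    - [0, 0, 0.0015]
    - [0, 0, 0.0003]
    - [0, 0, 0]
  twist: [0, 0, 0, 0, 0]

```text
t: 22.95
ee_pos: [0.5295, -0.1741, 0.0682]
tcp_rot: [3.141, -0.001, 0.138]
ft_force: [-0.5, 1.3, 5.9]
width: 0.0006
gripper_force: 2.6
```

>>> servo_tool:
  grip: [255, 255, 255, 255, 255, 255, 255, 255]
  offset:
    - [0, -0.002, 0]
    - [0, -0.002, 0]
    - [0, -0.002, 0]
    - [0, -0.002, 0]
    - [0, -0.002, 0]
    - [0, -0.002, 0]
    - [0, -0.002, 0]
    - [0, 0, 0]
  twist: [0, 0, 0, 0, 0, 0, 0, 0]

```text
t: 23.75
ee_pos: [0.5278, -0.161, 0.0682]
tcp_rot: [3.139, -0.001, 0.137]
ft_force: [-0.1, -2.0, 5.0]
width: 0.0006
gripper_force: 2.9
```

>>> servo_tool:
  grip: [255, 255, 255, 255, 255]
  offset:
    - [0, 0, -0.006]
    - [0, 0.008, 0]
    - [0, 0.006, 0]
    - [0, 0, 0]
    - [0, 0, 0]
  twist: [0, 0, 0, 0, 0]

```text
t: 24.25
ee_pos: [0.5291, -0.1739, 0.0732]
tcp_rot: [-3.141, 0.001, 0.137]
ft_force: [0.7, 1.4, 0.3]
width: 0.0005
gripper_force: 0.0
```

```bash
cat >> jaw.py <<'E'
for a,b in((-.022,-.014),(.013,.02)):
    pr=G[:,int((a+.065)/s):int((b+.065)/s)].mean(1)[k]; x=np.nonzero((pr[:-1]-120)*(pr[1:]-120)<0)[0]
    print(" cols",a,[round(float(y[i]-.5*(pr[i]-120)/(pr[i]-pr[i+1])),2) for i in x],"min in gap",pr[(y<x.size*0+6)&(y>-20)].min().round())
E
python3 jaw.py; python3 jaw.py
```

```text
t 24.25 tcp [ 0.5291 -0.1739  0.0732] holder [-0.0007 -0.112 ] [0.72 1.41 0.26]
rim [0.0011 0.0335 0.0276] outer [-0.0006  0.0326]
edges [-1.06, -4.46, -8.86, -26.13]
 cols -0.022 [1.02, -5.58, -7.95, -25.48] min in gap 90.0
 cols 0.013 [-0.3, -5.89, -8.41, -26.56] min in gap 74.0
t 24.3 tcp [ 0.5292 -0.1737  0.0732] holder [-0.0005 -0.1117] [ 0.15 -0.23  0.68]
rim [0.0005 0.033  0.0282] outer [-0.0002  0.0328]
edges [-1.06, -4.46, -8.86, -26.11]
 cols -0.022 [1.0, -5.59, -7.96, -24.39] min in gap 89.0
 cols 0.013 [-0.32, -5.88, -8.4, -26.54] min in gap 76.0
```

View pics/jaw_last.png

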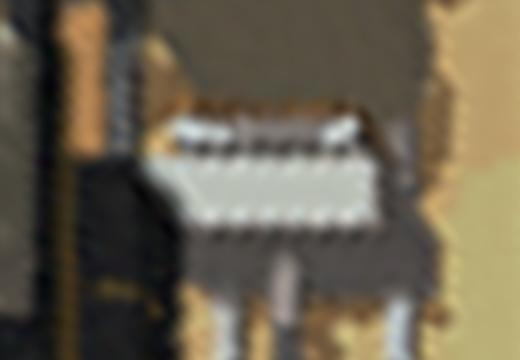

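The jaw moved on 2.1 mm while the mug and pad stayed put, so the mug is seated and the pad is pushed in about 2.2 mm. A 10 mm stroke should bring it to about 4 mm.

>>> servo_tool:
  grip: [255, 255, 255, 255, 255]
  offset:
    - [0, 0, 0.003]
    - [0, 0, 0.0015]
    - [0, 0, 0.0012]
    - [0, 0, 0.0003]
    - [0, 0, 0]
  twist: [0, 0, 0, 0, 0]

```text
t: 24.85
ee_pos: [0.5296, -0.1744, 0.0682]
tcp_rot: [3.141, -0.001, 0.138]
ft_force: [-2.1, -0.5, 5.3]
width: 0.0004
gripper_force: 2.5
```

>>> servo_tool:
  grip: [255, 255, 255, 255, 255, 255, 255]
  offset:
    - [0, -0.002, 0]
    - [0, -0.002, 0]
    - [0, -0.002, 0]
    - [0, -0.002, 0]
    - [0, -0.002, 0]
    - [0, 0, 0]
    - [0, 0, 0]
  twist: [0, 0, 0, 0, 0, 0, 0]

```text
t: 25.55
ee_pos: [0.5284, -0.165, 0.0683]
tcp_rot: [3.14, -0.001, 0.137]
ft_force: [-0.0, -1.7, 4.9]
width: 0.0004
gripper_force: 3.0
```

>>> servo_tool:
  grip: [255, 255, 255, 255, 255]
  offset:
    - [0, 0, -0.006]
    - [0, 0.008, 0]
    - [0, 0.002, 0]
    - [0, 0, 0]
    - [0, 0, 0]
  twist: [0, 0, 0, 0, 0]

```text
t: 26.05
ee_pos: [0.5292, -0.1736, 0.0732]
tcp_rot: [-3.141, 0.001, 0.138]
ft_force: [-0.8, -0.2, 0.3]
width: 0.0006
gripper_force: 0.0
```

```bash
python3 jaw.py
```

```text
t 26.05 tcp [ 0.5292 -0.1736  0.0732] holder [-0.0006 -0.1116] [-0.8  -0.2   0.34]
rim [0.001  0.034  0.0274] outer [-0.0006  0.0327]
edges [-1.18, -4.4, -7.1, -24.69]
 cols -0.022 [1.02, -23.73] min in gap 89.0
 cols 0.013 [-0.37, -25.01] min in gap 76.0
```

>>> servo_tool:
  grip: [255, 255, 255, 255, 255, 255, 255]
  offset:
    - [0, 0, -0.03]
    - [0, 0, -0.03]
    - [0, 0, -0.03]
    - [0, 0.03, -0.02]
    - [0, 0.03, 0]
    - [0, 0, 0]
    - [0, 0, 0]
  twist: [0, 0, 0, 0, 0, 0, 0]

```text
t: 26.8
ee_pos: [0.5372, -0.2332, 0.1832]
tcp_rot: [-3.141, 0.001, 0.137]
ft_force: [-0.3, 1.0, -0.1]
width: 0.0005
gripper_force: 0.0
```

```bash
python3 jaw.py; python3 - <<'E'
from meas import *
c=imaging.capture("scene"); cv2.imwrite("pics/end.png",cv2.resize(c["image"][140:280,170:380],None,fx=3.5,fy=3.5,interpolation=3))
E
```

```text
t 26.8 tcp [ 0.5372 -0.2332  0.1832] holder [-0.001  -0.1718] [-0.25  1.02 -0.13]
rim [0.0016 0.0338 0.0275] outer [0.0016 0.034 ]
edges [-1.18, -4.45, -7.09, -24.72]
 cols -0.022 [1.03, -24.94, -38.98] min in gap 90.0
 cols 0.013 [-0.35, -25.0] min in gap 76.0
```

View pics/end.png

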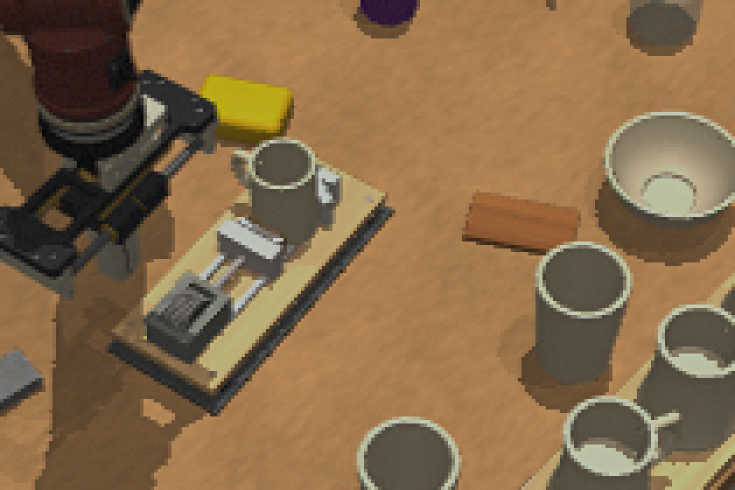

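The mug at (283,185) stands upright in the vee, with its handle out to the side at (238,165). The jaw is clamped against it and the gripper is clear.

```bash
python3 -c "
from plant import ctrl
print(ctrl.sign_off())"
```

```text
the job is handed in; nothing more can be done
None
```

The job is handed in, with no verdict returned: the mug stands upright in the vee, handle out to the side, and by the camera the pad is pushed in about 3.8 mm of its 8 mm, with the arm clear.

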